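# Clamp the lunch container's lid down evenly and close its vent

## Robot

A 6-joint arm with a two-finger parallel gripper is mounted at the origin on the work surface. World frame = base frame: x ahead of the robot, y to its left, z up, the work surface at z = 0. Lengths are in mm, angles in rad, forces in N, time in s.
With the tool pointing down it reaches from about 375 to 925 mm from the base axis. Payload 5.7 kg.
Tool frame: the origin (TCP) lies between the finger pads; the fingertips stand 17 mm ahead of it and the grasp point (between the pads) lies 2 mm behind it (ctrl.finger_overhang is the z of the fingertips in the tool frame, in mm); z points along the fingers, x is the direction in which the jaws open and shut, and the axes are right-handed (so a half turn about z gives the same grasp; the last joint's range is limited). The gripper opens to 85 mm and grips with 20 to 120 N. Pads are 22 mm wide; open, the fingers measure 114 mm over their backs; the gripper's body (76 mm by 85 mm) begins 54 mm behind the grasp point. The pads swing forward as they close: fully open they stand 13 mm farther back than shut.
Start: joints at [1.049, 0.359, 1.51, -0, 1.272, -0.115], TCP at [237.392, 551.005, 216.667] pointing down, gripper open.
Joint ranges: [-2.97, 2.97], [-1.01, 2.36], [0.21, 2.38], [-0.96, 4.11], [0.2, 2.71], [-2.98, 2.98]. Speed limits (rad/s): [2.39, 2.39, 3.14, 3.14, 3.14, 3.14].

## Interface

Orientations are given as a unit quaternion [w, x, y, z].
In Python, from plant import ctrl gives the robot as it stands. Calls block until the motion is done:
- ctrl.move_to(position, orientation): joint-space move of the TCP to a pose.
- ctrl.move_linear(position, rotation=None, speed=150, force_limit=None): straight line of the TCP; rotation=None keeps the orientation; speed is the mean speed in mm/s. With force_limit (N) it stops when the force on the tool has changed by that much, and returns True; else False.
- ctrl.move_joints(angles): joint-space move.
- ctrl.move_gripper(opening, force=None): finger opening in mm; force is the grip in N (None keeps the last); returns when the fingers have stopped.
- ctrl.sleep(seconds).
- ctrl.ik(position, orientation): joint angles nearest the present ones, or None.
- ctrl.sense(): the state.
- ctrl.capture(name): name is "scene" or "top"; returns the picture (480x640x3 uint8, red, green, blue); there is no depth.
- ctrl.camera_params(name): a dict with "camera_matrix" (3x3 intrinsics, pixels), "D" ([k1, k2, p1, p2, k3] as OpenCV has them; the pictures are not rectified), "position" and "orientation" of the camera in the world. Camera axes: x right, y up, looking along -z (the intrinsics and any distortion apply to the point x, -y, -z); pixel columns grow to the right and rows downward; lengths in mm; the calibration is good to about 2 mm. A picture is of the moment at which its call begins. camera_params takes no time and is no camera call.
A pose or a line that the arm cannot do raises ctrl.MotionError and nothing moves.
- ctrl.finish_job(): hands the job in, once; it reports no verdict.
The state is a dict: "clock": time; "joint_pos": joint angles; "dq": joint speeds; "joint_torque": joint torques, N m; "tcp_pos": TCP position; "tool_rot": TCP orientation; "ft_force": force on the tool from outside, world axes, zero at the start; "torque": the same for the moment, N m; "gripper_width": finger opening in mm.
Only numpy, scipy, OpenCV 4.12 (cv2) and the standard library are available. Lean on these libraries where they do the work, as an engineer would, in place of code of your own. Each camera call takes 0.05 s, during which the arm holds its last target.

## Task

Clamp the aluminium lunch container's lid down level on its seal: with the gripper push the four corner clamps down crosswise, first one diagonal pair and then the other, each only part of the way (about 5 mm); then go round crosswise again, pressing each gently until you feel the lid come home hard under it and the clamp is firmly tight (about 18 N, never more than 25 N), without letting the lid tip more than 3.5 degrees. When all four are tight, push the white vent cap in the middle of the lid fully down, and leave the snack box, spoon and fork alone.

Things in the scene. Friction and masses are not known exactly. Their poses are not given: they have to be found in the camera images.
- container: aluminium container, 160 x 121 mm, walls 50 mm high, standing fixed on the slab on a 170 x 131 mm rubber base; origin at the centre of its underside, z up, x along its long side. The four clamps stand over its corners, 62 mm (x) and 44 mm (y) from its centre, carried by steel columns and forked arms up to 83 mm high
- lid: loose flat aluminium lid 146 x 110 x 6 mm under the clamps' feet, on four springy corners of a silicone seal (about 0.3 N per mm each), boxed in sideways; origin at the centre of its underside, z up, at the start 62 mm above the container's underside. It comes home on a hard seat 4.5 to 8 mm further down: how far can only be felt. It tips if one corner is pushed far ahead of the others
- clamp_a: push-down clamp at the container's +x +y corner, diagonally opposite clamp_c: steel plunger with a flat round cap, 26 mm across and 10 thick, over a springy rubber foot (12 N per mm) that bears on the lid's corner. Origin: centre of the cap's top. Slides straight down, 14 mm at most. Starts 0 to 1 mm below its top position (origin 110 mm above the container's underside)
- clamp_b: clamp at the +x -y corner, diagonally opposite clamp_d; made like clamp_a. Each clamp takes about 8 N to push against its stiff friction and stays where it is left. Once its foot is on the lid the push grows slowly, to 13 N at most; when the lid's corner is home it rises by 12 N per mm of further push, the rubber foot giving
- clamp_c: clamp at the -x -y corner, diagonally opposite clamp_a; made like clamp_a. A clamp pressed until the push is 16 to 24 N with the lid home, then let go, keeps 5 to 8 N on the lid: tight
- clamp_d: clamp at the -x +y corner, diagonally opposite clamp_b; made like clamp_a. Lid corners come home with the clamps 6 to 13 mm below their top positions, each at its own depth, as each foot is screwed out differently and starts 0.5 to 5 mm above the lid
- vent: white round vent cap 22 mm across at the middle of the lid; origin: centre of its flat top, 32 mm above the lid's underside when open, 26 mm when fully down (6 mm travel, then a stop). Soft-topped (8 N per mm), about 3 N to push, stays where it is left. Its top is lower than the clamp caps around it, whose rims are 63 mm from its centre
- snack_box: purple plastic snack box, shut, 116 x 86 x 46 mm, standing beside the container, on its +y side; origin at the centre of its underside. Bystander
- spoon: steel spoon 150 mm long lying on the slab beside the container, its -y side. Bystander
- fork: bamboo fork 165 mm long, 6 mm thick, lying on the slab beyond the container, on its +x side. Bystander
Things that resemble listed ones, but are neither listed nor needed, are in the scene too. Of the things that look like the container, take the one that is farthest from the robot's base at the start.

How it is judged:
By the outcome, as a careful person would: the job done as asked, in the order asked, and still so for the second after the job is handed in, with the robot touching nothing.
It also fails if it takes over 58 s, if anything falls off the work surface, if the arm or the gripper's body presses on something with over 40 N, if the wrist force passes 120 N, or if a joint passes its speed limit or range.

## Working session

There is one attempt and no reset: what is moved stays moved. The work goes in short steps, each a Python script; the robot and the scene stay as the last script left them, time stands still between calls to the robot, and variables do not carry over. Pictures are saved under pics/ and viewed, and the job is handed in when it is done.

```bash
ls; mkdir -p pics; python3 - <<'E'
from plant import ctrl
import cv2
for n in("scene","top"):
    im=ctrl.capture(n); cv2.imwrite(f"pics/{n}0.png",im[:,:,::-1]); p=ctrl.camera_params(n); print(n,p)
s=ctrl.sense(); print(s)
E
```

```text
pics
scene {'camera_matrix': array([[523.07340453,   0.        , 312.26791825],
       [  0.        , 523.07340453, 237.17272893],
       [  0.        ,   0.        ,   1.        ]]), 'D': array([0.05431909, 0.        , 0.        , 0.        , 0.        ]), 'position': array([1018.74102305, -376.56509687,  982.84380623]), 'orientation': array([0.83953335, 0.26690531, 0.14235429, 0.45130983])}
top {'camera_matrix': array([[474.14313794,   0.        , 317.66770626],
       [  0.        , 474.14313794, 236.64991308],
       [  0.        ,   0.        ,   1.        ]]), 'D': array([0.01179646, 0.        , 0.        , 0.        , 0.        ]), 'position': array([ 427.78064868,  -13.70643613, 1331.97966101]), 'orientation': array([ 0.71446745,  0.00882385, -0.02582599, -0.6991362 ])}
{'clock': 0.1, 'joint_pos': array([ 1.04888268e+00,  3.59447178e-01,  1.51132981e+00, -1.43653169e-05,
        1.27252122e+00, -1.15099923e-01]), 'dq': array([-2.74355026e-06, -7.15363109e-04, -2.27844154e-03, -5.87912283e-04,
        1.25196329e-04,  2.19014922e-03]), 'joint_torque': array([-1.07546939e-04, -5.28654063e+01, -2.79350102e+01, -6.10097700e-06,
        4.98982685e-03,  5.29393958e-06]), 'tcp_pos': array([237.09774336, 550.46108904, 215.92708657]), 'tool_rot': array([ 3.89975310e-04,  8.35368243e-01,  5.49690068e-01, -7.58417553e-04]), 'ft_force': array([-0.86470232,  0.15683436, -0.59527084]), 'torque': array([ 0.00354   ,  0.03461592, -0.01149243]), 'gripper_width': 85.5359674241106}
```

View pics/scene0.png

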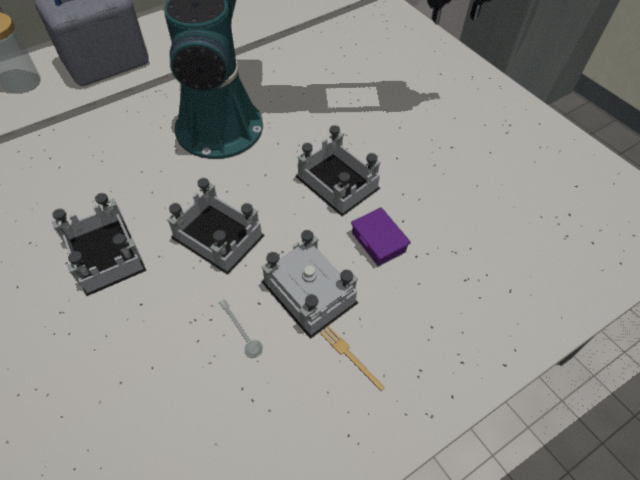

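View pics/top0.png

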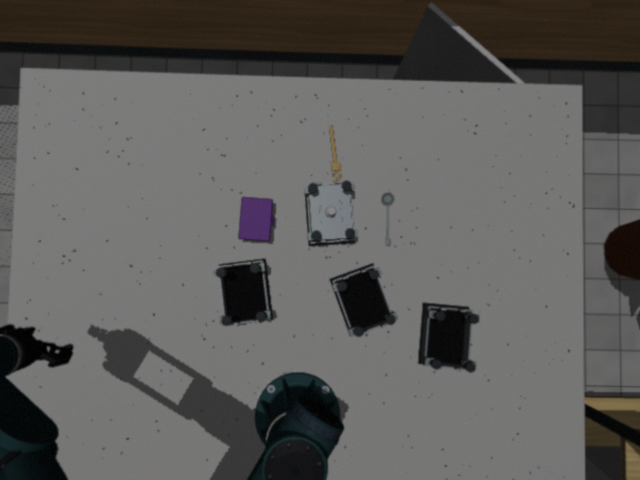

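The target is the lidded container at scene (310,285) and top (331,213), the farthest from the base. The three open decoys are nearer. The purple box is on its +y side, the spoon on -y and the fork on +x. I'll locate the caps next.

```bash
python3 - <<'E'
import cv2
a=cv2.imread('pics/scene0.png')[220:345,250:370]; b=cv2.imread('pics/top0.png')[170:255,290:375]
cv2.imwrite('pics/c1.png',cv2.resize(a,(600,600),interpolation=cv2.INTER_CUBIC))
cv2.imwrite('pics/c2.png',cv2.resize(b,(600,600),interpolation=cv2.INTER_CUBIC))
E
```

```text
(no output)
```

View pics/c1.png

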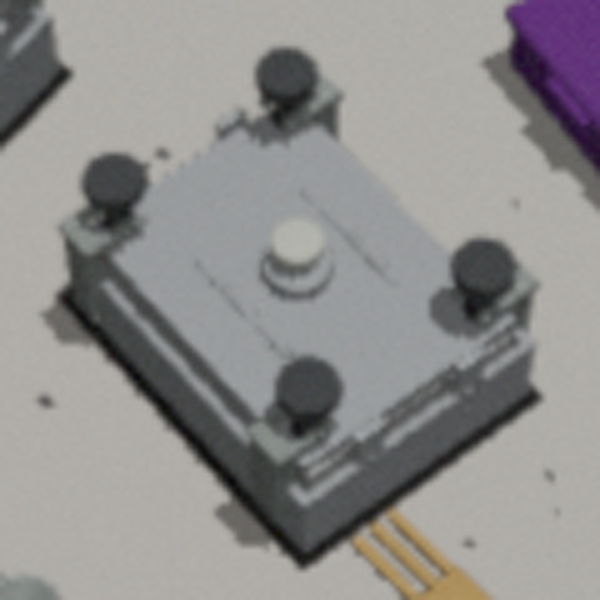

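View pics/c2.png

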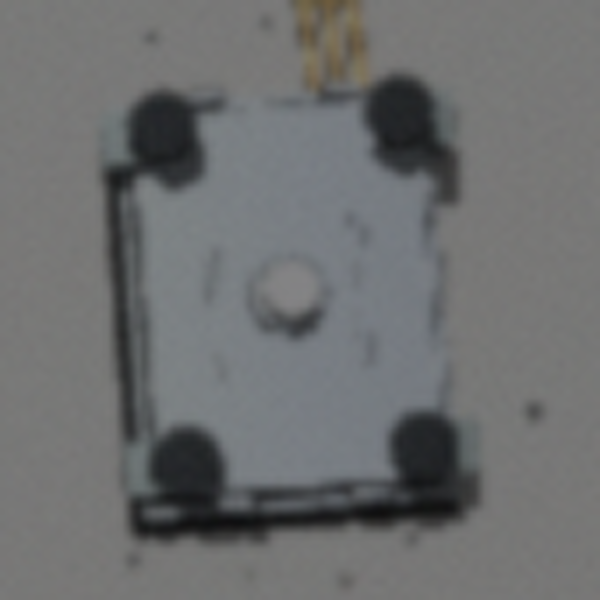

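Scene crop (caps in full-image pixels): a≈(347,275), b≈(312,300), c≈(273,258), d≈(307,236), and the vent is near (310,270). In the top crop a is upper left, b upper right, c lower right and d lower left. Next I'll extract the caps by mask and triangulate.

```bash
cat > h.py <<'E'
import numpy as np, cv2
from scipy.spatial.transform import Rotation as R
from plant import ctrl
def ray(n,uv):
    p=ctrl.camera_params(n); xy=cv2.undistortPoints(np.array([[uv]],float),p['camera_matrix'],p['D'])[0,0]
    q=p['orientation']; d=R.from_quat([q[1],q[2],q[3],q[0]]).apply([xy[0],-xy[1],-1]); return p['position'],d/np.linalg.norm(d)
def plane(n,uv,z):
    o,d=ray(n,uv); return o+d*(z-o[2])/d[2]
def tri(u1,u2):
    a,d=ray('scene',u1); b,e=ray('top',u2)
    t=np.linalg.lstsq(np.c_[d,-e],b-a,rcond=None)[0]; p,q=a+d*t[0],b+e*t[1]; return (p+q)/2,np.linalg.norm(p-q)
E
python3 - <<'E'
from h import *
S=dict(a=(250+483/5,220+265/4.8),b=(250+308/5,220+385/4.8),c=(250+115/5,220+182/4.8),d=(250+287/5,220+76/4.8),v=(250+298/5,220+240/4.8))
k=85/600
T={'a':(290+162*k,170+123*k),'b':(290+400*k,170+110*k),'c':(290+425*k,170+445*k),'d':(290+187*k,170+463*k),'v':(290+293*k,170+288*k)}
ims={'scene':cv2.imread('pics/scene0.png'),'top':cv2.imread('pics/top0.png')}
for n,D in(('scene',S),('top',T)):
    K=8; im=cv2.cvtColor(ims[n],cv2.COLOR_BGR2GRAY)
    for c in 'abcd':
        x,y=D[c]; x0,y0=int(x)-12,int(y)-12
        cr=cv2.resize(im[y0:y0+25,x0:x0+25],None,fx=K,fy=K,interpolation=cv2.INTER_CUBIC)
        m=(cr<(75 if n=='scene' else 62)).astype(np.uint8)
        m=cv2.morphologyEx(m,cv2.MORPH_OPEN,cv2.getStructuringElement(cv2.MORPH_ELLIPSE,(45,45)))
        cs,_=cv2.findContours(m,0,1)
        for cc in cs:
            (ex,ey),ax,an=cv2.fitEllipse(cc); print(n,c,np.round([x,y],1),'ell',round(x0+(ex+.5)/K-.5,1),round(y0+(ey+.5)/K-.5,1),np.round(np.array(ax)/K,1),round(an))
for c in 'abcdv':
    u,w=np.array(S[c])-.5,np.array(T[c])-.5
    p,r=tri(u,w); print(c,p.round(1),round(r,1),plane('scene',u,110 if c!='v' else 94).round(1),plane('top',w,110 if c!='v' else 94).round(1))
print(ctrl.finger_overhang)
E
```

```text
scene a [346.6 275.2] ell 345.9 277.4 [11.1 15.1] 12
scene b [311.6 300.2] ell 310.9 302.3 [11.5 15. ] 9
scene c [273.  257.9] ell 272.4 259.1 [10.8 14. ] 178
scene d [307.4 235.8] ell 307.0 237.0 [10.3 13.3] 171
top a [313.  187.4] ell 313.0 189.2 [ 9.4 12.6] 163
top b [346.7 185.6] ell 346.7 187.1 [ 9.1 13.3] 163
top c [350.2 233. ] ell 350.5 236.0 [ 9.5 16.4] 167
top d [316.5 235.6] ell 316.4 237.4 [ 9.2 15. ] 163
a [616.4 -27.4 107.8] 2.8 [616.7 -29.5 110. ] [616.8 -26.2 110. ]
b [ 623.9 -114.7  106.7] 1.7 [ 624.9 -116.4  110. ] [ 623.8 -113.7  110. ]
c [ 500.6 -126.1  104.5] 1.2 [ 503.5 -128.2  110. ] [ 500.5 -125.1  110. ]
d [492.1 -38.6 102.9] 0.9 [496.1 -41.7 110. ] [492.  -38.1 110. ]
v [558.6 -76.9  93.1] 1.0 [558.9 -77.6  94. ] [558.8 -76.4  94. ]
17.0
```

```bash
cat >> h.py <<'E'
C=np.array([558.8,-77.0]); Y=np.deg2rad(5.45)
ux=np.array([np.cos(Y),np.sin(Y)]); uy=np.array([-np.sin(Y),np.cos(Y)])
P={'a':C+62*ux+44*uy,'b':C+62*ux-44*uy,'c':C-62*ux-44*uy,'d':C-62*ux+44*uy,'v':C}
def quat(y): return np.array([0,np.cos(y/2),np.sin(y/2),0])
Q=quat(Y)
def st():
    s=ctrl.sense(); return s['clock'],s['tcp_pos'],s['ft_force']
E
python3 - <<'E'
from h import *
for y in(Y,Y+np.pi/2,Y-np.pi/2): print(ctrl.ik([*P['a'],147],quat(y)))
ctrl.move_gripper(0,60)
t,p,f=st();print(t,p)
ctrl.move_to([*P['a'],147],Q)
for i in range(6):
    t,p,f=st(); print(round(t,2),p.round(2),f.round(2)); ctrl.sleep(.05)
print(ctrl.sense()['gripper_width'], P)
im=ctrl.capture('scene'); cv2.imwrite('pics/s1.png',im[:,:,::-1])
cv2.imwrite('pics/s1c.png',cv2.resize(im[200:350,250:400,::-1],(600,600)))
E
```

```text
[-1.56194161e-01  4.49605860e-01  1.55069197e+00 -4.44089210e-16
  1.14129482e+00 -2.51314605e-01]
[-1.56194161e-01  4.49605860e-01  1.55069197e+00 -4.44089210e-16
  1.14129482e+00 -1.82211093e+00]
[-1.56194161e-01  4.49605860e-01  1.55069197e+00 -4.44089210e-16
  1.14129482e+00  1.31948172e+00]
0.8667 [237.3962422  550.98158416 216.66411532]
3.33 [616.34 -26.28 147.12] [0.32 0.84 0.05]
3.38 [616.36 -26.28 147.13] [-0.66  0.85 -0.02]
3.43 [616.37 -26.38 147.09] [ 0.42 -0.72  0.69]
3.48 [616.37 -26.48 147.1 ] [ 0.63 -0.05 -0.08]
3.53 [616.36 -26.62 147.08] [-0.1   0.16  0.1 ]
3.58 [616.37 -26.78 147.07] [-0.82  0.8  -0.49]
0.03629722264710765 {'a': array([616.34073551, -27.31032545]), 'b': array([ 624.69871759, -114.91251798]), 'c': array([ 501.25926449, -126.68967455]), 'd': array([492.90128241, -39.08748202]), 'v': array([558.8, -77. ])}
```

View pics/s1c.png

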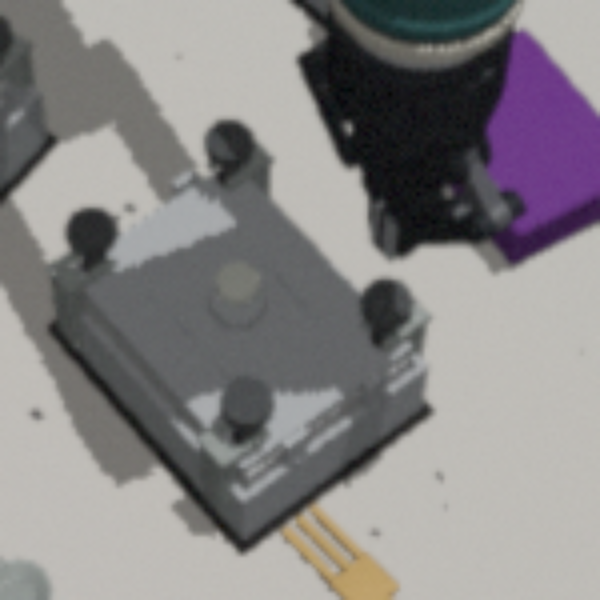

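```bash
cat >> h.py <<'E'
def fz(n=6):
    v=[];z=[]
    for i in range(n):
        s=ctrl.sense(); v.append(s['ft_force'][2]); z.append(s['tcp_pos'][2]); ctrl.sleep(.01)
    return round(np.mean(v),2),round(np.mean(z),2)
def partial(k,zs=134,push=5.0):
    # touch, then push ~5mm
    ctrl.move_linear([*P[k],zs],speed=80)
    f0,_=fz()
    hit=ctrl.move_linear([*P[k],zs-20],speed=12,force_limit=4)
    f1,z1=fz(4)
    hit2=ctrl.move_linear([*P[k],z1-push],speed=10,force_limit=13)
    f2,z2=fz(6)
    s=st()
    ctrl.move_linear([*P[k],140],speed=80)
    print(k,'touch',hit,z1,'tip',z1-17,'f',f1-f0,'| end',hit2,z2,'f',round(f2-f0,2),'xy',s[1][:2].round(1),P[k].round(1),'t',round(st()[0],2))
E
python3 - <<'E'
from h import *
print(plane('scene',(347.5,262),130), ctrl.sense()['tcp_pos'])
partial('a')
im=ctrl.capture('scene'); cv2.imwrite('pics/s2c.png',cv2.resize(im[200:350,250:400,::-1],(600,600)))
E
```

```text
[604.13806728 -18.50711877 130.        ] [616.3544311  -27.00418346 147.03777402]
a touch False 114.1 tip 97.1 f 0.19 | end False 109.09 f -0.41 xy [616.4 -27.3] [616.3 -27.3] t 7.12
```

View pics/s2c.png

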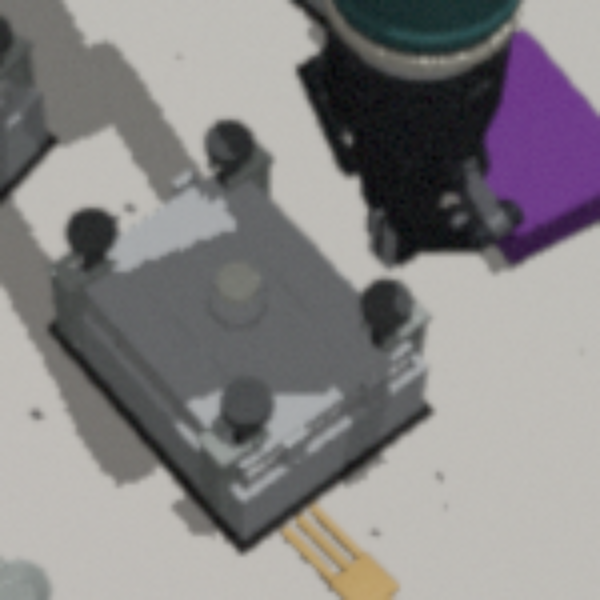

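```bash
python3 - <<'E'
from h import *
print(ctrl.sense()['gripper_width'])
im=ctrl.capture('scene'); cv2.imwrite('pics/s3.png',cv2.resize(im[170:290,300:420,::-1],(600,600),interpolation=cv2.INTER_CUBIC).clip(0,255))
im=ctrl.capture('top'); cv2.imwrite('pics/t3.png',cv2.resize(im[130:280,250:400,::-1],(600,600)))
p=ctrl.camera_params('scene');q=p['orientation'];r=R.from_quat([*q[1:],q[0]])
for n in('scene','top'):
  p=ctrl.camera_params(n);q=p['orientation'];r=R.from_quat([*q[1:],q[0]])
  for X in([*P['a'],123],[*P['a'],110],[*P['a'],210]):
    c=r.inv().apply(np.array(X)-p['position']); c=c*[1,-1,-1]
    print(n,X,cv2.projectPoints(c.reshape(1,1,3),np.zeros(3),np.zeros(3),p['camera_matrix'],p['D'])[0].ravel())
E
```

```text
-0.15763857376841678
scene [np.float64(616.3407355135123), np.float64(-27.310325453229055), 123] [347.2866442  270.55362068]
scene [np.float64(616.3407355135123), np.float64(-27.310325453229055), 110] [346.91011353 274.06099138]
scene [np.float64(616.3407355135123), np.float64(-27.310325453229055), 210] [350.03102267 245.04317898]
top [np.float64(616.3407355135123), np.float64(-27.310325453229055), 123] [312.94156002 186.34292121]
top [np.float64(616.3407355135123), np.float64(-27.310325453229055), 110] [312.86832118 187.11836114]
top [np.float64(616.3407355135123), np.float64(-27.310325453229055), 210] [313.47502026 180.69454566]
```

View pics/s3.png

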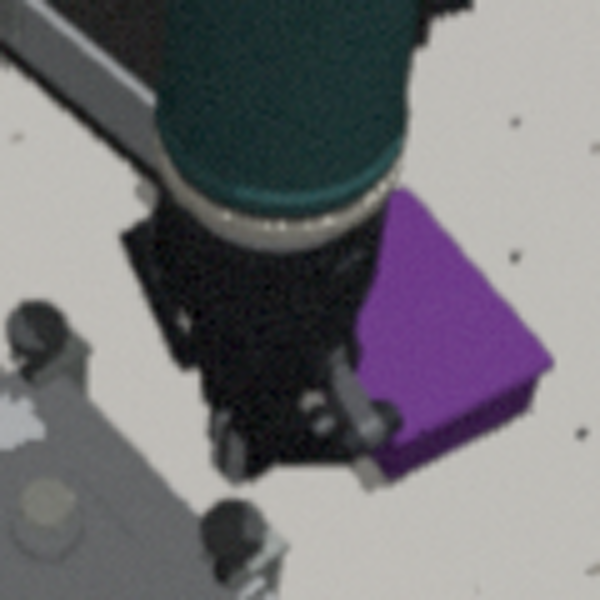

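View pics/t3.png

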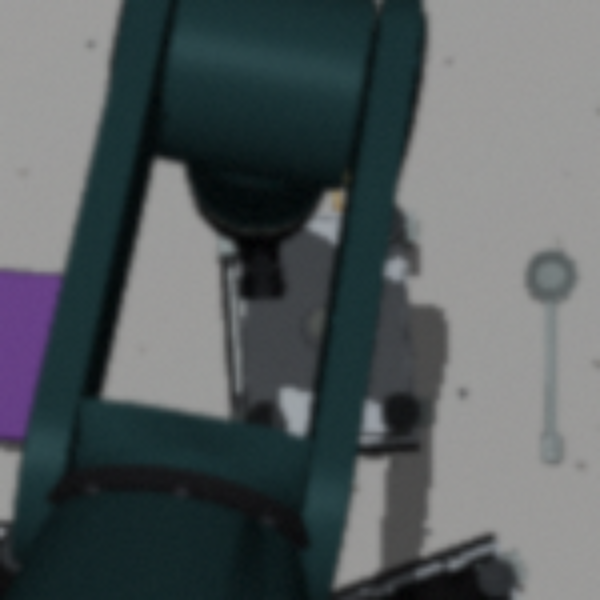

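The caps haven't moved, and the gripper met no contact down to a tip height of 92 mm. I need to check camera against robot: the gripper looks shifted right of the projected tip (347,270). I'll see where the base appears in both views.

```bash
python3 - <<'E'
from h import *
print(plane('scene',(219,128),0),plane('top',(298,410),0))
s=ctrl.sense(); print(s['joint_pos'],s['tcp_pos'],s['tool_rot'],s['gripper_width'])
im=ctrl.capture('scene'); cv2.imwrite('pics/s4.png',im[:,:,::-1])
im=ctrl.capture('top'); cv2.imwrite('pics/t4.png',im[:,:,::-1])
E
```

```text
[ 4.55117944 -2.89676225  0.        ] [13.86331165 -0.92252227  0.        ]
[-1.56204919e-01  4.57510392e-01  1.55836666e+00 -1.13684592e-06
  1.12668627e+00 -2.51283645e-01] [615.86814054 -27.24297702 139.50444224] [-9.76986010e-05  9.98870088e-01  4.75216971e-02 -4.75398355e-04] 0.07232005600690665
```

View pics/s4.png

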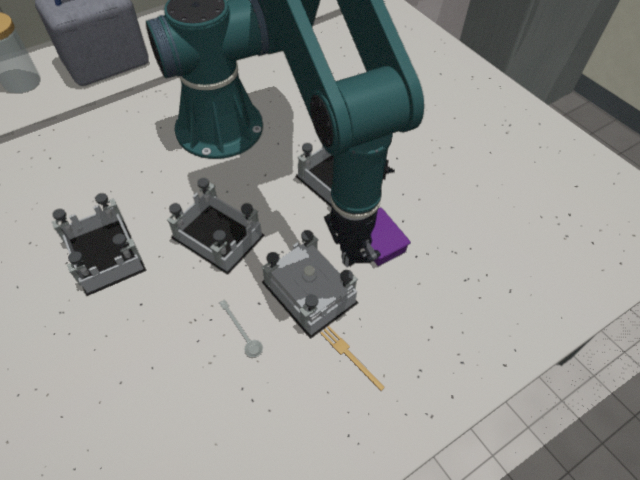

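View pics/t4.png

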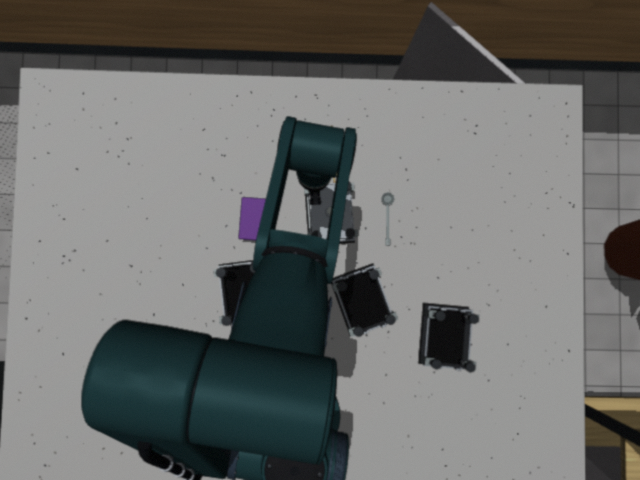

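```bash
python3 - <<'E'
from h import *
o=[]
for w in(85,0):
    ctrl.move_gripper(w); print(ctrl.sense()['clock'],ctrl.sense()['gripper_width'])
    im=ctrl.capture('scene'); o.append(cv2.resize(im[190:290,310:410,::-1],(400,400),interpolation=cv2.INTER_CUBIC))
v=np.hstack(o).astype(float); v=255*(v/255)**.5
cv2.imwrite('pics/s5.png',v.astype(np.uint8))
E
```

```text
8.1583 84.5241986955278
8.975 -0.004779826931220255
```

View pics/s5.png

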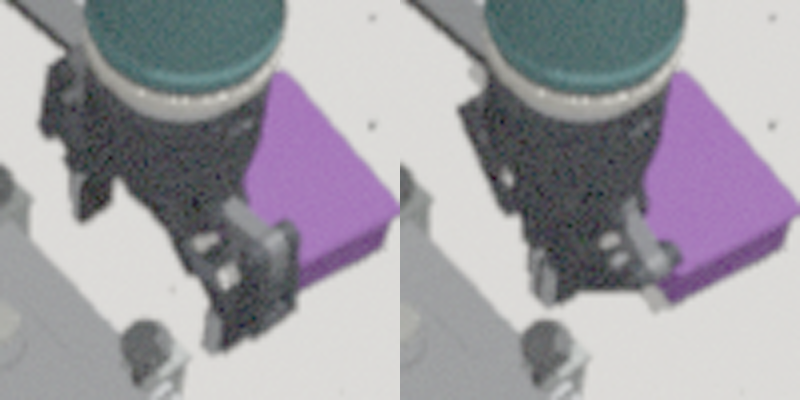

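```bash
cat >> h.py <<'E'
def proj(n,X):
    p=ctrl.camera_params(n);q=p['orientation'];r=R.from_quat([*q[1:],q[0]])
    c=r.inv().apply(np.atleast_2d(X)-p['position'])*[1,-1,-1]
    return cv2.projectPoints(c.reshape(-1,1,3),np.zeros(3),np.zeros(3),p['camera_matrix'],p['D'])[0].reshape(-1,2)
def box(c,yaw,hx,hy,z0,z1):
    u=np.array([np.cos(yaw),np.sin(yaw)]);v=np.array([-u[1],u[0]])
    return np.array([[*(np.array(c)+sx*hx*u+sy*hy*v),z] for z in(z0,z1) for sx,sy in((-1,-1),(1,-1),(1,1),(-1,1))])
E
python3 - <<'E'
from h import *
g=lambda a:(255*(a/255.)**.5).astype(np.uint8)
im=cv2.imread('pics/top0.png'); 
im=cv2.resize(g(im[290:410,0:120]),(600,600),interpolation=cv2.INTER_CUBIC)
def draw(im,n,B,x0,y0,k,col):
    p=((proj(n,B)-[x0,y0]+.5)*k).astype(int)
    for i in range(4):
        for a,b in((i,(i+1)%4),(4+i,4+(i+1)%4),(i,i+4)): cv2.line(im,p[a].tolist(),p[b].tolist(),col,1)
yaw=np.deg2rad(66.7)
c=np.array([237.4,551.]); u=np.array([np.cos(yaw),np.sin(yaw)])
for s in(-1,1): draw(im,'top',box(c+s*50*u,yaw,7,11,213,250),0,290,5,(0,0,255))
draw(im,'top',box(c,yaw,38,42,273,320),0,290,5,(0,255,0))
cv2.imwrite('pics/o1.png',im)
im=cv2.imread('pics/s4.png')[170:290,290:410]; im=cv2.resize(g(im),(600,600),interpolation=cv2.INTER_CUBIC)
c=np.array([616.,-27.2])
draw(im,'scene',box(c,Y,14.5,11,122.5,160),290,170,5,(0,0,255))
draw(im,'scene',box(c,Y,38,42,195.5,240),290,170,5,(0,255,0))
draw(im,'scene',box(c,Y,42,38,195.5,240),290,170,5,(0,255,255))
for k in 'abcd': draw(im,'scene',box(P[k],Y,13,13,100,110),290,170,5,(255,0,0))
cv2.imwrite('pics/o2.png',im)
E
```

```text
(no output)
```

View pics/o1.png

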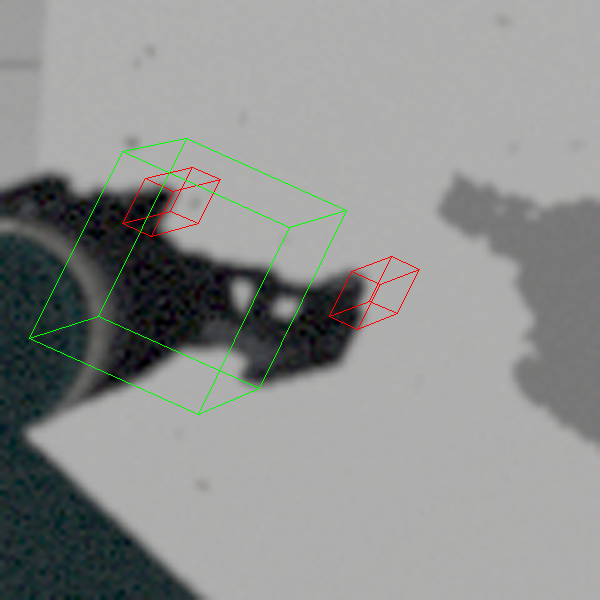

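View pics/o2.png

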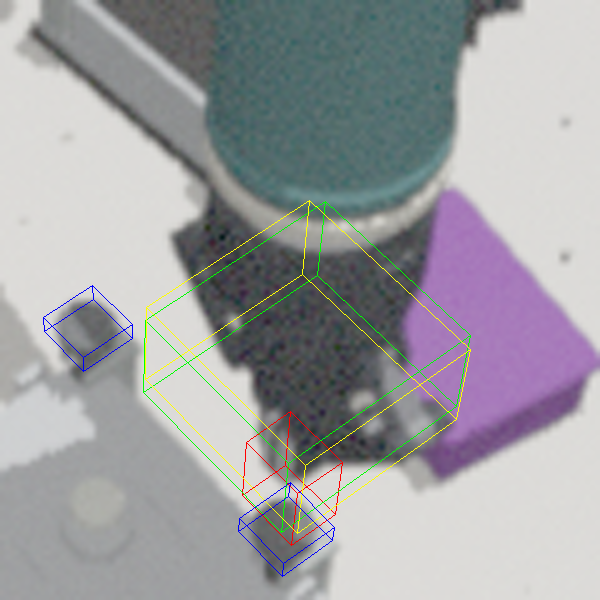

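The overlay boxes show the gripper image offset from its reported pose in both views, which fits the missing contact. To separate tip length from camera/robot offset, I'll go to a clear spot on the slab, photograph from both cameras and touch the slab.

```bash
python3 - <<'E'
from h import *
g=lambda a:(255*(a/255.)**.5).astype(np.uint8)
X=[500,-400,60]
ctrl.move_to(X,Q)
s=ctrl.sense();print(s['clock'],s['tcp_pos'],s['joint_pos'])
for n in('scene','top'):
    im=ctrl.capture(n)[:,:,::-1]; cv2.imwrite(f'pics/{n}6.png',im)
    u=proj(n,[500,-400,43])[0]; print(n,u); x0,y0=(u-60).astype(int); x0=max(x0,0);y0=max(y0,0);print(x0,y0)
    cr=cv2.resize(g(im[y0:y0+120,x0:x0+120]),(600,600),interpolation=cv2.INTER_CUBIC)
    cv2.circle(cr,((u-[x0,y0]+.5)*5).astype(int).tolist(),4,(0,0,255),1)
    cv2.imwrite(f'pics/{n}6c.png',cr)
hit=ctrl.move_linear([500,-400,5],speed=40,force_limit=6)
s=ctrl.sense();print(hit,s['clock'],s['tcp_pos'],s['ft_force'])
ctrl.move_linear([500,-400,60],speed=150)
E
```

```text
10.5 [ 500.74151684 -399.03996263   60.27279277] [-7.80974759e-01  5.78703128e-01  1.56894194e+00  6.12500269e-04
  9.93755962e-01 -8.77289946e-01]
scene [151.65293148 340.95403363]
91 280
top [447.63686649 236.38828778]
387 176
False 12.125 [ 500.1738109  -400.16626468    5.30500843] [-0.03332087  0.09643733 -0.01388698]
```

View pics/scene6c.png

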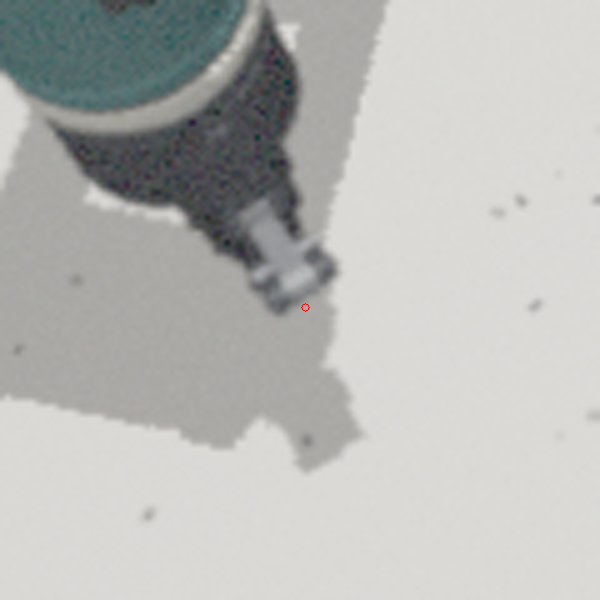

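View pics/top6c.png

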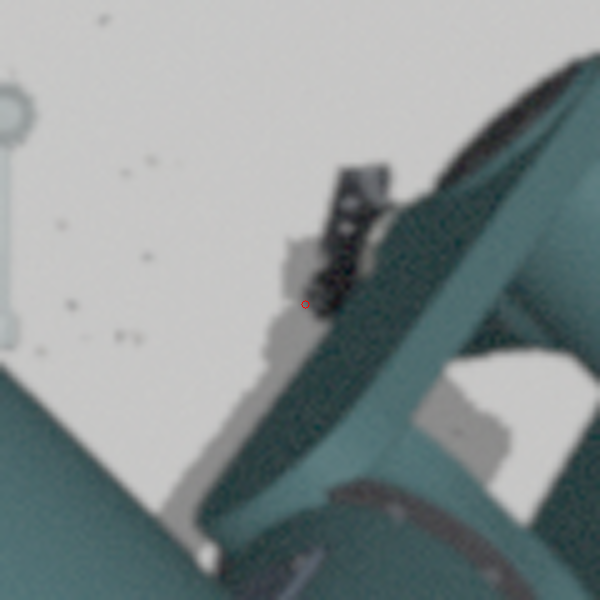

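No contact with TCP z = 5.3, so the real tips are shorter than the stated 17 mm, or the reported z is off. I'll go lower to find the actual slab contact.

```bash
python3 - <<'E'
from h import *
s=ctrl.sense();print(s['clock'])
ctrl.move_linear([500,-400,9],speed=150)
try:
    hit=ctrl.move_linear([500,-400,-22],speed=25,force_limit=5)
except ctrl.MotionError as e: print(e); hit=None
s=ctrl.sense();print(hit,s['clock'],s['tcp_pos'],s['ft_force'],s['gripper_width'])
im=ctrl.capture('scene')[:,:,::-1]; cv2.imwrite('pics/scene7.png',im)
u=proj('scene',[500,-400,0])[0];print(u)
g=lambda a:(255*(a/255.)**.5).astype(np.uint8)
cr=cv2.resize(g(im[280:400,91:211]),(600,600),interpolation=cv2.INTER_CUBIC)
cv2.circle(cr,((u-[91,280]+.5)*5).astype(int).tolist(),4,(0,0,255),1)
cv2.imwrite('pics/scene7c.png',cr)
E
```

```text
12.6417
True 14.025 [ 499.84801357 -399.85203912  -14.48240146] [-0.93445342  0.35700998  5.62528031] 0.17688145550372988
[157.00647582 349.97583315]
```

View pics/scene7c.png

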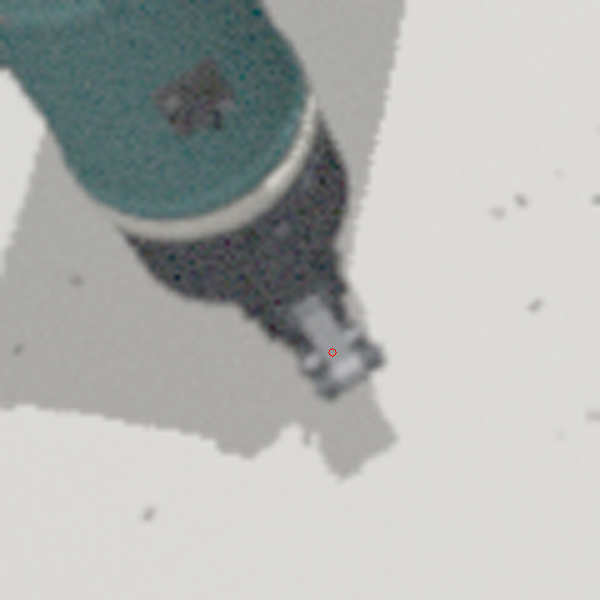

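```bash
python3 - <<'E'
from h import *
s=ctrl.sense();print(s['clock'],s['tcp_pos'],s['ft_force'],s['joint_torque'],s['torque'])
for uv in((164.6-.5,371.6-.5),(156.5,370.5),(91+345/5,280+370/5)): print(plane('scene',uv,0), plane('scene',uv,-31))
for z in(-31,0,30,75,110,150): print(z,(proj('scene',[500,-400,z])[0]-[91,280]+.5)*5)
E
```

```text
14.075 [ 499.82543171 -399.83037248  -14.4908119 ] [0.49806598 0.62562187 5.56056494] [-4.31388617e-02 -5.94540596e+01 -1.75915307e+01  5.54857193e-03
 -2.46686116e-01 -4.93464795e-04] [ 0.12002561  0.0865204  -0.01960051]
[ 547.81978838 -406.18925154    0.        ] [ 532.96640254 -407.12363073  -31.        ]
[ 538.56632874 -417.80092542    0.        ] [ 523.42107836 -419.10154987  -31.        ]
[ 511.08598472 -398.54039436    0.        ] [ 495.07397337 -399.23351998  -31.        ]
-31 [350.72246558 383.07886518]
0 [332.53237909 352.37916577]
30 [314.05503805 321.23257198]
75 [284.57996658 271.62636711]
110 [260.05274348 230.42099627]
150 [230.11458234 180.21561546]
```

View pics/scene7.png

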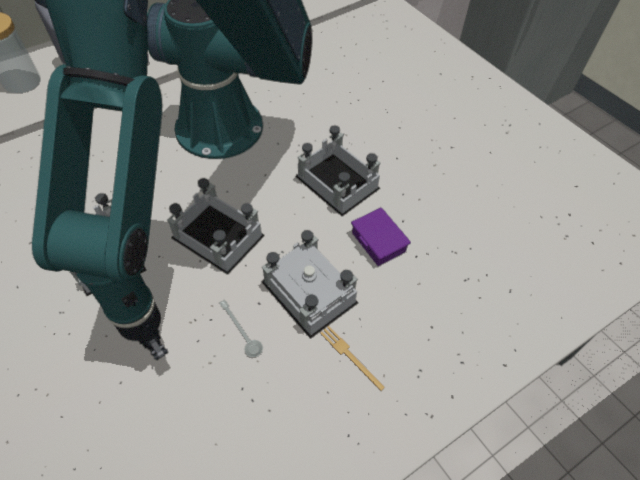

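The touch shows the fingertips effectively sit 14.5 mm behind the reported TCP, about 31 mm shorter than stated. The image at the slab agrees, as the tip corners match z≈0. I'll go back to cap a, hover just above it, and check the lateral position.

```bash
python3 - <<'E'
from h import *
g=lambda a:(255*(a/255.)**.5).astype(np.uint8)
ctrl.move_linear([500,-400,60],speed=200)
ctrl.move_to([*P['a'],125],Q)
ctrl.move_linear([*P['a'],106],speed=60,force_limit=5)
s=ctrl.sense();print(s['clock'],s['tcp_pos'],s['ft_force'])
im=ctrl.capture('scene')[:,:,::-1]; cv2.imwrite('pics/scene8.png',im)
cr=cv2.resize(g(im[210:310,300:400]),(600,600),interpolation=cv2.INTER_CUBIC)
p=((proj('scene',[[*P['a'],120.5],[*P['a'],110]])-[300,210]+.5)*6).astype(int)
for q in p: cv2.circle(cr,q.tolist(),4,(0,0,255),1)
cv2.imwrite('pics/scene8c.png',cr)
im=ctrl.capture('top')[:,:,::-1]; 
cr=cv2.resize(g(im[140:240,270:370]),(600,600),interpolation=cv2.INTER_CUBIC)
p=((proj('top',[[*P['a'],120.5],[*P['a'],110]])-[270,140]+.5)*6).astype(int)
for q in p: cv2.circle(cr,q.tolist(),4,(0,0,255),1)
cv2.imwrite('pics/top8c.png',cr)
E
```

```text
16.5333 [615.82117297 -27.5230884  105.26319063] [-0.67055681 -0.8123589   0.67269689]
```

View pics/scene8c.png

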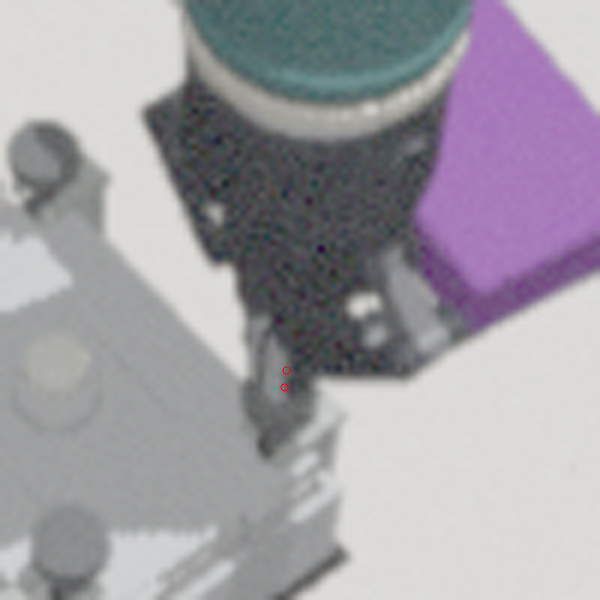

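View pics/top8c.png

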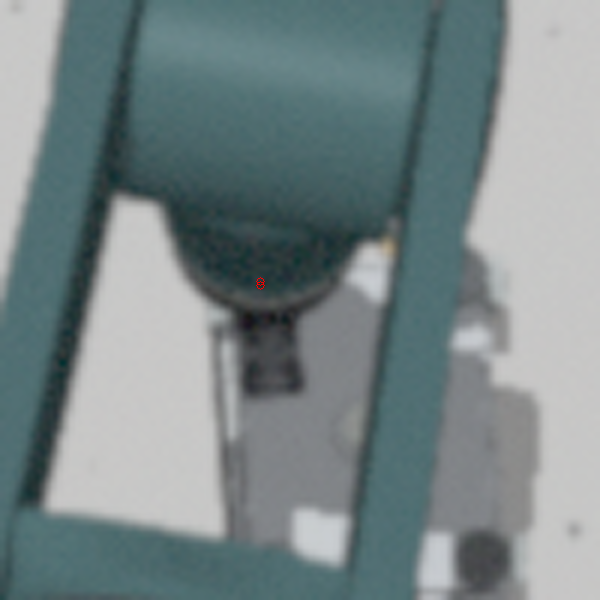

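```bash
python3 - <<'E'
from h import *
t0=np.mean([ctrl.sense()['torque'] for _ in range(3)],0)
hit=ctrl.move_linear([*P['a'],90],speed=15,force_limit=5)
fs=[];ts=[]
for i in range(8):
    s=ctrl.sense(); fs.append(s['ft_force']);ts.append(s['torque']); ctrl.sleep(.01)
f=np.mean(fs,0);t=np.mean(ts,0)-t0
print(hit,s['clock'],s['tcp_pos'],f.round(2),t.round(3),'lever x,y mm',-t[1]/f[2]*1000,t[0]/f[2]*1000)
im=ctrl.capture('scene')[:,:,::-1]; cv2.imwrite('pics/scene9.png',im)
g=lambda a:(255*(a/255.)**.5).astype(np.uint8)
cv2.imwrite('pics/scene9c.png',cv2.resize(g(im[230:310,310:390]),(640,640)[:2],interpolation=cv2.INTER_CUBIC)[:600])
E
```

```text
True 17.4417 [616.20634281 -27.26638756  94.38503242] [ 0.9  -0.26  2.42] [-0.017 -0.12  -0.004] lever x,y mm 49.73935975290646 -7.105925756507596
```

View pics/scene9c.png

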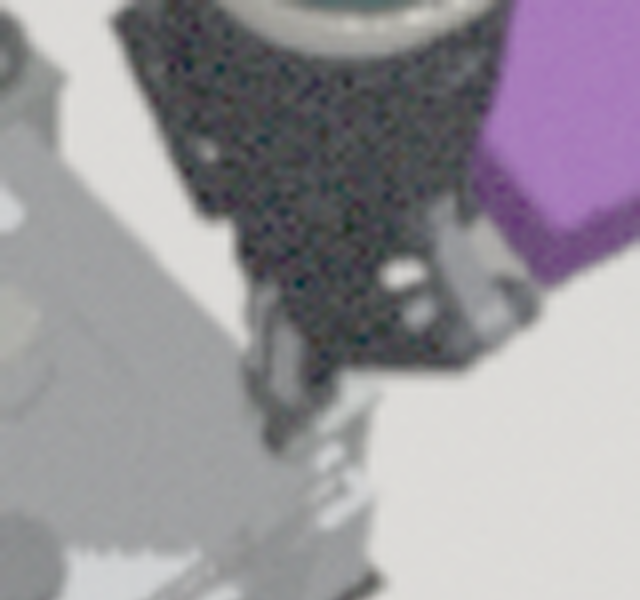

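Touch at TCP z = 94.4 confirms the 14.5 mm offset, since a cap near 109 predicts 94.5. The picture shows the fingertip (280,390) on cap a. Now the partial pushes, crosswise a, c, b, d.

```bash
cat >> h.py <<'E'
def partial(k,zs=99,push=5.0,z1=None):
    if z1 is None:
        ctrl.move_to([*P[k],zs+6],Q); ctrl.move_linear([*P[k],zs],speed=60)
        f0,_=fz(8)
        hit=ctrl.move_linear([*P[k],88],speed=10,force_limit=4.5)
        f1,z1=fz(4)
    else: f0,f1,hit=0,0,1
    hit2=ctrl.move_linear([*P[k],z1-push],speed=8,force_limit=13)
    f2,z2=fz(6); tq=ctrl.sense()['torque']
    ctrl.move_linear([*P[k],104],speed=120)
    print(k,'touch',hit,z1,'f',round(f1-f0,1),'| end',hit2,z2,'f',round(f2-f0,2),'tq',tq.round(2),'t',round(st()[0],2),flush=True)
E
python3 - <<'E'
from h import *
partial('a',z1=94.4)
E
```

```text
a touch 1 94.4 f 0 | end False 90.07 f 7.45 tq [ 0.    0.26 -0.01] t 18.57
```

```bash
python3 - <<'E'
from h import *
partial('c',push=5.6)
g=lambda a:(255*(a/255.)**.5).astype(np.uint8)
im=ctrl.capture('scene')[:,:,::-1]; cv2.imwrite('pics/scene10.png',im)
cv2.imwrite('pics/scene10c.png',cv2.resize(g(im[220:340,250:370]),(600,600),interpolation=cv2.INTER_CUBIC))
E
```

```text
c touch True 94.98 f 2.3 | end False 89.83 f 6.7 tq [ 0.02  0.14 -0.02] t 21.29
```

View pics/scene10c.png

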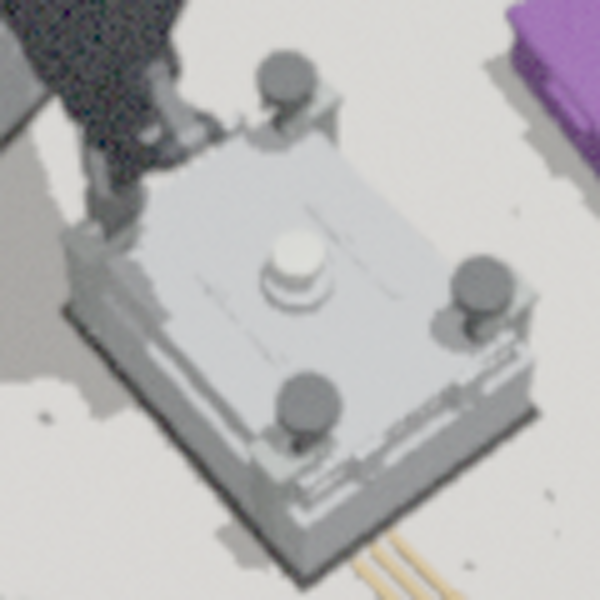

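Cap a at (482,285) in the crop now sits lower than before, and c has been pushed. On to b and d.

```bash
python3 - <<'E'
from h import *
partial('b',push=5.6)
partial('d',push=5.6)
E
```

```text
b touch True 94.42 f 3.2 | end False 89.54 f 7.8 tq [0.05 0.21 0.01] t 23.98
d touch True 94.01 f 2.4 | end False 88.88 f 7.99 tq [0.04 0.26 0.  ] t 26.77
```

```bash
cat >> h.py <<'E'
def tight(k,zs=93,lim=18.5,zt=77,sp=5.5):
    ctrl.move_to([*P[k],103],Q); ctrl.move_linear([*P[k],zs],speed=60)
    f0,_=fz(8)
    hit=ctrl.move_linear([*P[k],zt],speed=sp,force_limit=lim)
    s=st(); f2,z2=fz(8)
    ctrl.move_linear([*P[k],104],speed=120)
    print(k,hit,'z',z2,'depth',round(95.5-z2,2),'f inst',round(s[2][2]-f0,1),'mean',round(f2-f0,2),'t',round(st()[0],2),flush=True)
E
python3 - <<'E'
from h import *
tight('a')
E
```

```text
a True z 84.67 depth 10.83 f inst 4.5 mean 4.3 t 29.88
```

```bash
python3 - <<'E'
from h import *
tight('c',zs=91.5)
E
```

```text
c True z 82.44 depth 13.06 f inst 4.6 mean 4.26 t 33.08
```

```bash
python3 - <<'E'
from h import *
tight('b',zs=91)
tight('d',zs=90.3)
E
```

```text
b True z 85.03 depth 10.47 f inst 4.0 mean 4.54 t 35.91
d True z 83.41 depth 12.09 f inst 5.0 mean 4.62 t 38.83
```

```bash
python3 - <<'E'
from h import *
tight('a',zs=86.5,lim=19,sp=5,zt=80)
E
```

```text
a True z 84.59 depth 10.91 f inst 4.8 mean 4.55 t 41.09
```

```bash
python3 - <<'E'
from h import *
ctrl.move_to([*P['v'],104],Q); ctrl.move_linear([*P['v'],79],speed=80)
f0,_=fz(6)
hit=ctrl.move_linear([*P['v'],62],speed=9,force_limit=11)
f,z=fz(6); print(hit,z,'tip',z+14.5,'f',f-f0,st()[0])
ctrl.move_linear([*P['v'],110],speed=120)
ctrl.move_to([480,60,190],Q)
print(st()[0])
g=lambda a:(255*(a/255.)**.5).astype(np.uint8)
im=ctrl.capture('scene')[:,:,::-1]; cv2.imwrite('pics/scene11.png',im)
cv2.imwrite('pics/scene11c.png',cv2.resize(g(im[220:340,250:370]),(600,600),interpolation=cv2.INTER_CUBIC))
E
```

```text
True 65.42 tip 79.92 f 9.02 43.4917
44.7583
```

View pics/scene11c.png

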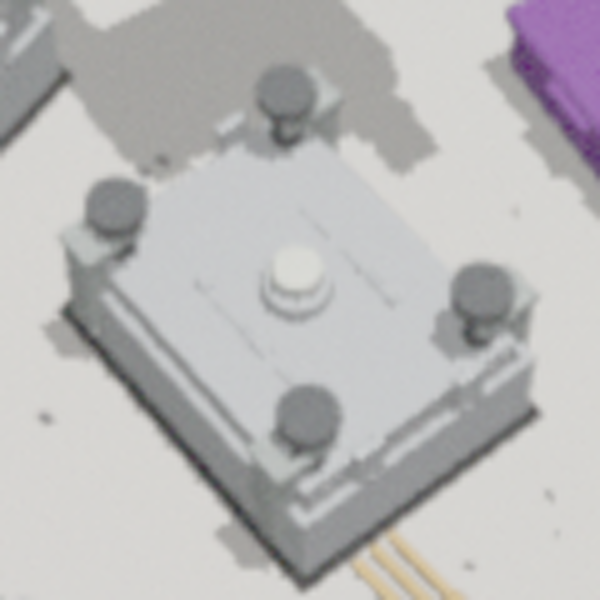

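View pics/scene11.png

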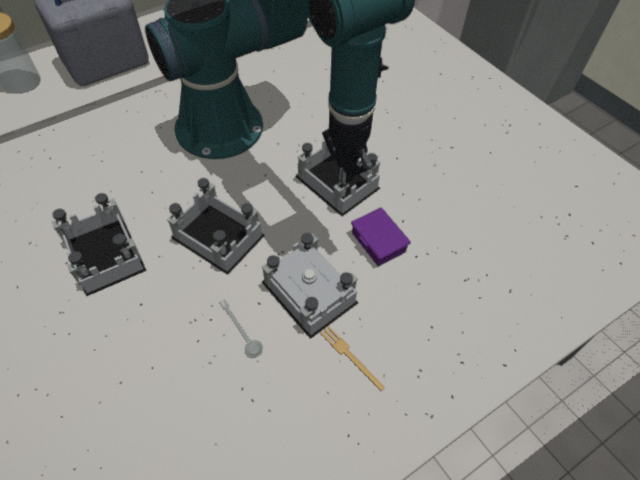

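All four caps are lowered, the vent is down at (297,268) in the crop, and the bystanders sit where they were. Handing in.

```bash
python3 - <<'E'
from h import *
print(st()); ctrl.finish_job()
E
```

```text
(44.8083, array([480.6147173 ,  59.07479143, 189.20167789]), array([0.46563273, 0.30217987, 0.56740477]))
the job is handed in; nothing more can be done
```

I clamped the lid and pushed the vent cap down, then handed the job in at 44.8 s. No verdict came back.

**First round:** I pushed the clamps crosswise in the order a, c, b, d, by about 4.3, 5.2, 4.9 and 5.1 mm.

**Second round:** I used the same order and pressed each until the force-limited push stopped at 18.5 N. The clamps ended about 10.8, 13.1, 10.5 and 12.1 mm below their top positions.

**Vent:** It was pushed until it met its stop, at an 11 N limit.

**Checks that agreed**
- Re-pressing clamp a with a 19 N limit moved it only 0.08 mm, so it is home and tight.
- The last picture shows all four caps lowered and the vent down, with the snack box, spoon and fork not visibly moved.

**Checks that failed or disagreed**
- **Tip length:** My first approach to clamp a touched nothing. A touch on the slab showed the fingertips about 14.5 mm behind the reported tool point, not 17 mm ahead of it. The clamp contact heights then agreed with that.
- **Force after stopping:** The reading dropped to about 4.5 N each time the robot stopped, so the 18.5 N peaks come from the limit trigger, not from a held reading.
- **Not checked:** I did not re-press clamps b, c and d. I kept lid tilt down only through the crosswise order and did not measure it.
- **Clamp c depth:** Its 13.1 mm is just past the stated 13 mm limit, within the foot's give and my measuring error.

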